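# Push the carton row home and close the gate

## Task

Push the row of four small cartons in the lane along to the end stop as one train, keeping them together, until the first is right against the stop. Then push the sliding gate fully across the lane behind the last carton. Do it all by pushing with the fingertips: lift nothing, and leave the other things on the bench where they are.

Things in the scene. Friction and masses are not known exactly. Their poses are not given: they have to be found in the camera images.
- lane: Fixed straight lane: grey floor 6 mm thick between two aluminium rails (28 mm high, 8 mm thick, 74 mm apart inside). Origin on the bench surface on the centre line; x along the lane towards the stop, z up, y across to the gate's side. Open end at x = -274 mm. With the row home the cartons' origins are at x = 174, 122, 70 and 18 mm, the rear face of the last at x = -8 mm.
- lane_stop (a point): Foot of the end stop's inner face on the centre line, at lane x = 200 mm, on the lane's floor (6 mm above the bench). The stop is a dark steel plate across the lane, 12 mm thick, its top 52 mm above the bench.
- carton1: First carton of the row, nearest the stop: closed cardboard carton, 52 mm along the lane, 70 mm across it, 60 mm tall, about 0.12 kg, loose; origin at the centre of its underside, z up, x along the lane towards the stop
- carton2: Second carton of the row, touching the first: closed cardboard carton, 52 mm along the lane, 70 mm across it, 60 mm tall, about 0.12 kg, loose; origin at the centre of its underside, z up, x along the lane towards the stop
- carton3: Third carton of the row: closed cardboard carton, 52 mm along the lane, 70 mm across it, 60 mm tall, about 0.12 kg, loose; origin at the centre of its underside, z up, x along the lane towards the stop
- carton4: Last carton of the row, farthest from the stop; the row is pushed on its rear (-x) face: closed cardboard carton, 52 mm along the lane, 70 mm across it, 60 mm tall, about 0.12 kg, loose; origin at the centre of its underside, z up, x along the lane towards the stop
- gate (a joint): Sliding gate at lane x = -22 mm: 0 open, 0.078 m fully across, where it stops; starts at 0 to 0.012. Moves to the lane's -y, takes 2 to 4 N, stays where left. Its steel blade (8 mm thick, 33 to 57 mm above the bench) passes over the rails and closes 10 mm behind the last carton of the row when home; if the row is not home it runs against a carton.
- gate_tab (a point): Centre of the outer (+y) face of the gate's upright push tab, 50 mm above the bench; push on this face towards the lane. Tab 36 mm wide along the lane, 8 mm thick, 25 to 75 mm above the bench. The face is at lane y = 133 mm at gate 0, 55 mm fully across. A fixed dark block 22 mm high, 30 mm wide lies under the tab's path out to lane y = 139 mm.
- spare_carton: A fifth carton of the same kind (52 x 70 x 60 mm), on the bench beside the lane on its -y side; leave alone. Origin: centre of underside.
- tape_roll: Roll of packing tape lying flat, 100 mm across, 48 mm high, beside the lane on its -y side; leave alone. Origin: centre of underside.
- knife_a: Kitchen knife in a pale blade sheath, about 220 mm long, 40 mm wide, 20 mm high, lying along the lane on its +y side, between the gate tab and the stop; leave alone. Origin about its middle on the bench, x along the blade.
- knife_b: Another such sheathed knife, lying along the lane on its +y side, between the gate tab and the open end; leave alone. Origin about its middle on the bench, x along the blade.
- tub: White plastic tub, 90 mm across, 65 mm high, at the far side of the bench; leave alone. Origin: centre of underside.
- long_carton: Long open carton, 100 x 300 x 75 mm, on the robot's left; leave alone. Origin: centre of underside.
- cutter: Grey box cutter, about 170 mm long, 28 mm wide, 18 mm high, to the robot's right; leave alone. Origin about its middle on the bench.
Things that resemble listed ones, but are neither listed nor needed, are in the scene too. Leave any black look-alike of the carton4 alone.

How it is judged:
On the way, in this order (a step that is already met when the one before it is completed fails the run):
1. the whole row stands home against the stop, with the gate still open (x of carton1 in the frame of lane between 0.17 and 0.18 m and x of carton2 in the frame of lane above 0.117 m and x of carton3 in the frame of lane above 0.064 m and x of carton4 in the frame of lane above 0.011 m and z of each of carton1, carton2, carton3, carton4 in the frame of lane below 0.011 m and angle between each of carton1, carton2, carton3, carton4's own z axis and vertical below 0.1 rad and value of joint gate below 0.03 m), for 0.2 s.
2. the gate is fully across behind the row (x of carton1 in the frame of lane between 0.17 and 0.18 m and x of carton2 in the frame of lane above 0.117 m and x of carton3 in the frame of lane above 0.064 m and x of carton4 in the frame of lane above 0.011 m and value of joint gate above 0.07 m), for 0.2 s.
At the end, for the whole second after the job is handed in: All four cartons stand upright on the lane's floor at rest, the first within 4 mm of the stop, the others within 5, 6 and 7 mm of their home places, and the gate is at least 70 mm across (of 78 mm) (all of step 2 and z of each of carton1, carton2, carton3, carton4 in the frame of lane below 0.011 m and angle between each of carton1, carton2, carton3, carton4's own z axis and vertical below 0.1 rad and linear speed of each of carton1, carton2, carton3, carton4 below 0.01 m/s); the robot touches nothing.
It fails at once if a carton of the row is lifted or tipped (z of any of carton1, carton2, carton3, carton4 in the frame of lane above 0.018 m or angle between any of carton1, carton2, carton3, carton4's own z axis and vertical above 0.3 rad).
It fails at once if the row comes apart: a gap of more than about 12 mm between neighbours (distance between carton1 and carton2 above 0.064 m or distance between carton2 and carton3 above 0.064 m or distance between carton3 and carton4 above 0.064 m).
It fails at once if another thing on the bench is moved by more than 25 mm (distance of any of spare_carton, tape_roll, knife_a, knife_b, tub, long_carton, cutter from where it was at the start of the episode above 0.025 m).
It also fails if it takes over 45 s, if anything falls off the work surface, if the arm or the gripper's body presses on something with over 40 N, if the wrist force passes 120 N, or if a joint passes its speed limit or range.

## Robot

A 7-joint arm with a two-finger parallel gripper is mounted at the origin on the work surface. World frame = base frame: x ahead of the robot, y to its left, z up, the work surface at z = 0. Lengths are in m, angles in rad, forces in N, time in s.
With the tool pointing down it reaches from about 0.4 to 0.85 m from the base axis. Payload 4.5 kg.
Tool frame: the origin (TCP) lies midway between the tips of the shut fingers; the grasp point (between the pads) lies behind it (r.grip_point_offset is the z of the grasp point in the tool frame, in m); z points along the fingers, y is the line along which they close (so a half turn about z gives the same grasp; the last joint's range is limited). The gripper opens to 88 mm and grips with 3 to 60 N. Pads are 18 mm wide; open, the fingers measure 123 mm over their backs; the gripper's body (75 mm by 187 mm) begins 45 mm behind the grasp point.
Start: joints at [-1.125, 0.689, -0.195, 1.565, 0.157, 0.902, -0.215], TCP at [0.25, 0.573, 0.239] pointing down, gripper open.
Joint ranges: [-3.01, 3.01], [-0.46, 2.08], [-1.47, 1.51], [0.13, 2.56], [-1, 4.14], [0.04, 2.09], [-2.66, 2.66]. Speed limits (rad/s): [2.57, 2.57, 3.14, 3.14, 3.14, 3.14, 3.14].

## Interface

Orientations are given as a unit quaternion [x, y, z, w].
In Python, from plant import r, optics, workorder gives the robot as it stands.
- The arm moves only by the shell command python3 -m creep 'ROWS' [FORCE]. ROWS is JSON, a list of rows, each an object of numbers: "grip": the gripper command: -1 is shut, 1 is fully open, values between are in proportion; "tx", "ty", "tz": the shift along the tool's x, y, z in cm; "spin": the turn about the tool's z in degrees. In form: [{"grip": .., "tx": .., "ty": .., "tz": .., "spin": ..}, ...]. A call has 1 to 8 rows; each row shifts and turns the commanded pose from where the row before left it, along the tool's axes as they then stand; what a row does not reach is not made up. A row lasts 1/12 s, in which the tool goes at most 41.7 mm and 7.16 degrees, less where a joint would pass 70% of its speed; a pose out of reach is approached as far as the arm can. A call with a gripper value outside its range is refused whole. The fingers move at their own pace and stop on an object; FORCE is the grip in N (left out, the last holds). Time passes only in rows, so rows that do not move let the fingers close. It gives the time, the measured TCP pose, the force, the opening and the grip force at its end, in the units of the state.
- r.get_state(): the state, without advancing time (a new reading comes with each control period).
- optics.snapshot(name): name is "scene" or "top" or "wrist"; returns (picture, depth): 384x512x3 uint8, red, green, blue; 384x512 float32, m along the optical axis (not along the pixel's ray), 0 where there is no reading.
- optics.get_calibration(name): a dict with "fx", "fy", "cx", "cy" (pixels), "extrinsics" (4x4, takes a point from world to camera coordinates). Camera axes: x right, y down, z forward; pixel columns grow to the right and rows downward; lengths in m; the calibration is good to about 2 mm. A picture is of the moment at which its call begins: read the wrist's pose just before it. get_calibration takes no time and is no camera call; for the wrist camera it gives the pose at the moment of the call.
- workorder.finish_job(): hands the job in; it is judged then, once.
The state is a dict: "clock": time; "q": joint angles; "qd": joint speeds; "joint_torque": joint torques, N m; "tool_pos": TCP position; "eef_rot": TCP orientation; "contact_force": force on the tool from outside, world axes, zero at the start; "moment": the same for the moment, N m; "opening": opening from 0.0 (shut) to 1.0 (fully open); "finger_force": force on a finger pad.
Only numpy, scipy, OpenCV 4.12 (cv2) and the standard library are available. Lean on these libraries where they do the work, as an engineer would, in place of code of your own. Each camera call takes 0.05 s, during which the arm holds its last target. There are 200 camera calls.

## Working session

There is one attempt and no reset: what is moved stays moved. The work goes in short steps, Python scripts to look and compute and a shell command to move; the robot and the scene stay as the last step left them, time stands still between calls to the robot, and variables do not carry over. Pictures are saved under pics/ and viewed, at most 10 in all, crops included, and the job is handed in when it is done.

```bash
mkdir -p pics; ls; python3 - <<'E'
from plant import r, optics, workorder
import cv2,numpy as np
s=r.get_state(); print(s['clock'],s['tool_pos'],s['eef_rot'],s['opening'],r.grip_point_offset)
for n in('scene','top'):
    p,d=optics.snapshot(n); np.savez('pics/%s0.npz'%n,p=p,d=d); cv2.imwrite('pics/%s0.png'%n,p[:,:,::-1])
    c=optics.get_calibration(n); print(n,c)
E
```

```text
pics
0.0 [0.24995814 0.57213928 0.2379038 ] [ 2.04404814e-01  9.78885999e-01 -9.28499315e-04 -1.06642055e-04] 1.0017142558361067 -0.0187
scene {'fx': 371.6066405944089, 'fy': 371.6066405944089, 'cx': 249.2678371952708, 'cy': 193.60249325008863, 'extrinsics': array([[ 0.67400826,  0.73866838, -0.00904907, -0.38261643],
       [ 0.41772724, -0.39120693, -0.82003725, -0.18037863],
       [-0.60927565,  0.54893183, -0.57223861,  1.75288586],
       [ 0.        ,  0.        ,  0.        ,  1.        ]])}
top {'fx': 472.07814862527476, 'fy': 472.07814862527476, 'cx': 257.9559688602701, 'cy': 188.00801928565642, 'extrinsics': array([[-0.04777547, -0.99885532, -0.00235551,  0.00418546],
       [-0.97874164,  0.04728406, -0.19957209,  0.58837234],
       [ 0.19945502, -0.00722922, -0.97988032,  1.48889626],
       [ 0.        ,  0.        ,  0.        ,  1.        ]])}
```

View pics/scene0.png

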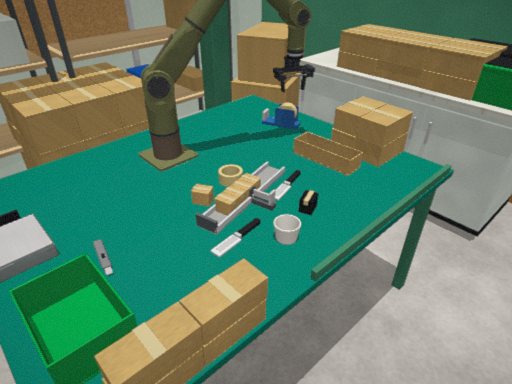

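View pics/top0.png

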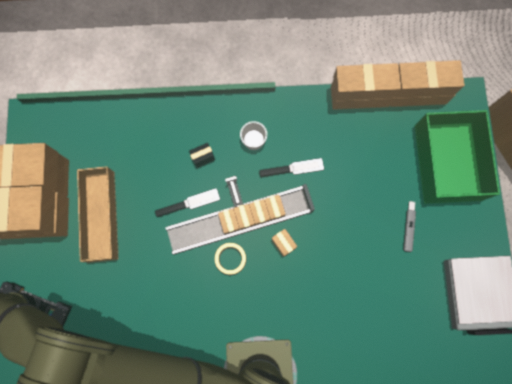

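The scene view shows the lane with four cartons. In the top view the open end is at about (170,240), the stop at (308,200), the row spans columns 220–285 and the gate tab is at (231,180). A black look-alike sits at (202,155), and the knives are at (190,203) and (292,168).

```bash
cat > h.py <<'E'
import numpy as np,cv2
from plant import r, optics, workorder
def cloud(n,p=None,d=None):
    if d is None: p,d=optics.snapshot(n)
    c=optics.get_calibration(n); v,u=np.mgrid[:384,:512]
    P=np.stack([(u-c['cx'])/c['fx']*d,(v-c['cy'])/c['fy']*d,d],-1)
    E=c['extrinsics']; return p,(P-E[:3,3])@E[:3,:3]
E
python3 - <<'E'
from h import *
z=np.load('pics/top0.npz'); p,W=cloud('top',z['p'],z['d'])
box=np.zeros((384,512),bool); box[160:260,150:330]=1
print('bench z',np.median(W[265:290,200:300,2]))
def comp(m,name,amin=15):
    n,l,st,_=cv2.connectedComponentsWithStats(m.astype(np.uint8))
    for i in range(1,n):
        if st[i,4]<amin: continue
        q=W[l==i]; rc=cv2.minAreaRect((q[:,:2]*1000).astype(np.float32))
        print(name,st[i].tolist(),'c',np.round(rc[0],1),'size',np.round(rc[1],1),'ang',round(rc[2],1),'z',np.round(np.median(q[:,2]),4))
Z=W[...,2]
comp(box&(Z>.058)&(Z<.075)&(z['d']>0),'z66')
comp(box&(Z>.022)&(Z<.034),'z28',8)
comp(box&(Z>.04)&(Z<.056),'z50',8)
hsv=cv2.cvtColor(p,cv2.COLOR_RGB2HSV)
# grey lane floor+rails
m=box&(hsv[...,1]<70)&(hsv[...,2]>60)
comp(m,'grey',40)
big=cv2.resize(p[150:270,150:330],None,fx=4.4,fy=4.4,interpolation=cv2.INTER_CUBIC); cv2.imwrite('pics/crop.png',big[:,:,::-1])
E
```

```text
bench z -0.0004765366660623154
z66 [194, 160, 8, 4, 17] c [687.1 172. ] size [23.4 11. ] ang 88.7 z 0.0612
z66 [225, 177, 11, 6, 29] c [618.1  65.8] size [10.9 34. ] ang 13.2 z 0.0708
z66 [218, 195, 67, 39, 1388] c [507.8   3.9] size [ 80.8 208.1] ang 14.8 z 0.0653
z66 [272, 232, 25, 24, 230] c [406.6 -97.6] size [70.4 51.7] ang 32.0 z 0.061
z28 [234, 187, 5, 6, 12] c [593.7  49. ] size [19.6  8.4] ang 16.1 z 0.0239
z28 [273, 187, 30, 9, 64] c [ 577.6 -122.7] size [ 9.1 99.9] ang 13.6 z 0.0271
z28 [231, 196, 8, 11, 17] c [552.7  58.4] size [42.1  9.7] ang 32.8 z 0.024
z28 [243, 196, 29, 9, 31] c [552.4 -19.7] size [ 5.4 97.3] ang 15.1 z 0.0266
z28 [220, 207, 14, 5, 15] c [527.4  83.1] size [ 3.5 45.1] ang 12.9 z 0.0288
z28 [172, 209, 138, 45, 374] c [453.4  38.1] size [ 12.6 471.5] ang 14.3 z 0.0271
z28 [165, 212, 54, 18, 125] c [494.9 199.8] size [  9.3 182.3] ang 14.2 z 0.027
z50 [195, 160, 13, 6, 25] c [691.8 163.8] size [12.2 43.4] ang 18.6 z 0.0509
z50 [229, 180, 7, 4, 10] c [615.8  60. ] size [ 6. 21.] ang 14.9 z 0.0485
z50 [303, 184, 11, 27, 103] c [ 551.5 -186.5] size [90.3 12.4] ang 14.2 z 0.0503
z50 [214, 243, 31, 17, 160] c [388.4  78.7] size [96.9 51.7] ang 87.0 z 0.0465
grey [260, 160, 65, 17, 630] c [527.6 -62.3] size [183.3 472.3] ang 57.5 z 0.0111
grey [165, 175, 150, 80, 3761] c [499.5  42. ] size [364.2 452.8] ang 50.7 z 0.0101
grey [156, 188, 65, 28, 663] c [478.3 100.3] size [418.4 187. ] ang 53.7 z 0.011
grey [271, 228, 27, 29, 209] c [ 412.3 -101.4] size [80.8 64.9] ang 31.8 z 0.0566
grey [214, 242, 33, 18, 295] c [361.5  42.4] size [180.2  83.1] ang 58.6 z 0.0424
```

View pics/crop.png

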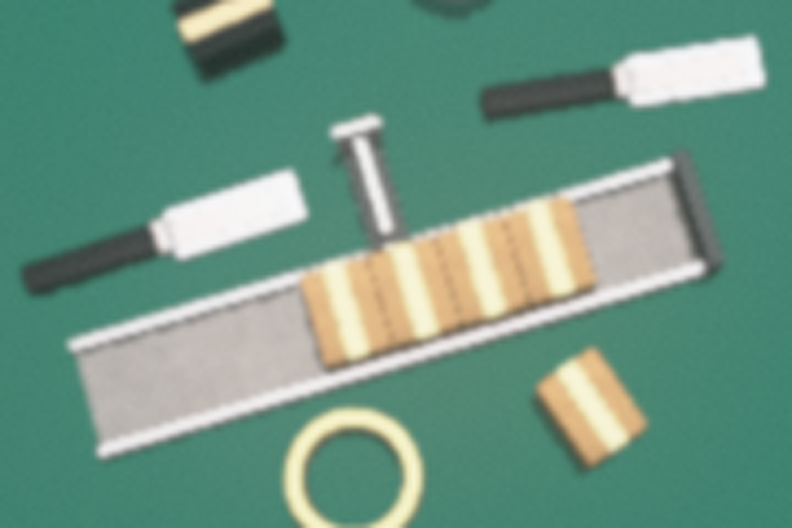

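```bash
cat >> h.py <<'E'
A=np.radians(14.3); X=np.array([np.sin(A),-np.cos(A)]); Y=np.array([np.cos(A),np.sin(A)]); O=np.array([.5003,.0131])
def where():
    s=r.get_state(); t=s['tool_pos']; e=t[:2]-O; q=s['eef_rot']
    from scipy.spatial.transform import Rotation as R
    M=R.from_quat(q).as_matrix(); ty=M[:2,1]
    print('t %.2f lane x %.1f y %.1f z %.1f mm'%(s['clock'],e@X*1e3,e@Y*1e3,t[2]*1e3),'yaw err deg %.1f'%(np.degrees(np.arctan2(ty[1],ty[0])-A)),'F lane',np.round([s['contact_force'][:2]@X,s['contact_force'][:2]@Y,s['contact_force'][2]],1),'open %.2f tilt %.3f'%(s['opening'],M[2,2]))
E
python3 -m creep '[{"grip":-1,"spin":6.5},{"grip":-1,"spin":6.5},{"grip":-1,"spin":6.5},{"grip":-1,"spin":6.5},{"grip":-1,"spin":6.5},{"grip":-1,"spin":6.5},{"grip":-1,"spin":6.5},{"grip":-1,"spin":6.5}]'
python3 -c "from h import *;where()"
python3 -m creep '[{"grip":-1,"tx":-3},{"grip":-1,"tx":-3},{"grip":-1,"tx":-3},{"grip":-1,"tx":-3},{"grip":-1,"tx":-3},{"grip":-1,"tx":-3},{"grip":-1,"tx":-3},{"grip":-1}]'
python3 -c "from h import *;where()"
```

```text
t 0.10 lane x -603.6 y -104.5 z 238.0 mm yaw err deg 52.1 F lane [-0.3  0.9  0. ] open 1.00 tilt -1.000
t 0.10 lane x -603.6 y -104.5 z 238.0 mm yaw err deg 52.1 F lane [-0.3  0.9  0. ] open 1.00 tilt -1.000$[0]: bad value
$[0]: bad value
```

```bash

python3 -m creep '[{"grip":-1,"tx":0,"ty":0,"tz":0,"spin":6.5},{"grip":-1,"tx":0,"ty":0,"tz":0,"spin":6.5},{"grip":-1,"tx":0,"ty":0,"tz":0,"spin":6.5},{"grip":-1,"tx":0,"ty":0,"tz":0,"spin":6.5},{"grip":-1,"tx":0,"ty":0,"tz":0,"spin":6.5},{"grip":-1,"tx":0,"ty":0,"tz":0,"spin":6.5},{"grip":-1,"tx":0,"ty":0,"tz":0,"spin":6.5},{"grip":-1,"tx":0,"ty":0,"tz":0,"spin":6.5}]'
python3 -c "from h import *;where()"
```

```text
clock: 0.77
tool_pos: [0.2499, 0.5725, 0.2383]
eef_rot: [0.615, 0.788, -0.0, 0.0]
contact_force: [0.2, -0.2, 0.2]
opening: 0.419
finger_force: 0.0
t 0.77 lane x -603.9 y -104.5 z 238.3 mm yaw err deg -0.2 F lane [0.2 0.2 0.2] open 0.42 tilt -1.000
```

```bash

python3 -m creep '[{"grip":-1,"tx":-3,"ty":0,"tz":0,"spin":0},{"grip":-1,"tx":-3,"ty":0,"tz":0,"spin":0},{"grip":-1,"tx":-3,"ty":0,"tz":0,"spin":0},{"grip":-1,"tx":-3,"ty":0,"tz":0,"spin":0},{"grip":-1,"tx":-3,"ty":0,"tz":0,"spin":0},{"grip":-1,"tx":-3,"ty":0,"tz":0,"spin":0},{"grip":-1,"tx":-3,"ty":0,"tz":0,"spin":0},{"grip":-1,"tx":-3,"ty":0,"tz":0,"spin":0}]'
python3 -c "from h import *;where()"
python3 -m creep '[{"grip":-1,"tx":-3,"ty":1.5,"tz":0,"spin":0},{"grip":-1,"tx":-3,"ty":1.5,"tz":0,"spin":0},{"grip":-1,"tx":-3,"ty":1.5,"tz":0,"spin":0},{"grip":-1,"tx":-3,"ty":1.5,"tz":0,"spin":0},{"grip":-1,"tx":-3,"ty":1.5,"tz":0,"spin":0},{"grip":-1,"tx":-3,"ty":1.5,"tz":0,"spin":0},{"grip":-1,"tx":-3,"ty":1.5,"tz":0,"spin":0},{"grip":-1,"tx":-3,"ty":0,"tz":0,"spin":0}]'
python3 -c "from h import *;where()"
```

```text
clock: 1.43
tool_pos: [0.3098, 0.3388, 0.2386]
eef_rot: [0.613, 0.79, -0.0, 0.0]
contact_force: [0.4, -0.1, 0.4]
opening: 0.004
finger_force: 0.0
t 1.43 lane x -362.6 y -104.1 z 238.6 mm yaw err deg 0.1 F lane [0.2 0.3 0.4] open 0.00 tilt -1.000
clock: 2.1
tool_pos: [0.4745, 0.1331, 0.2387]
eef_rot: [0.613, 0.79, 0.001, 0.001]
contact_force: [0.7, 0.3, 0.2]
opening: 0.007
finger_force: 0.0
t 2.10 lane x -122.7 y 4.6 z 238.7 mm yaw err deg 0.1 F lane [-0.1  0.8  0.2] open 0.01 tilt -1.000
```

```bash

python3 -m creep '[{"grip":-1,"tx":0.8,"ty":-0.5,"tz":2,"spin":0},{"grip":-1,"tx":0,"ty":0,"tz":2.5,"spin":0},{"grip":-1,"tx":0,"ty":0,"tz":2.5,"spin":0},{"grip":-1,"tx":0,"ty":0,"tz":2.5,"spin":0},{"grip":-1,"tx":0,"ty":0,"tz":2.5,"spin":0},{"grip":-1,"tx":0,"ty":0,"tz":1.8,"spin":0},{"grip":-1,"tx":0,"ty":0,"tz":0,"spin":0}]'
python3 - <<'E'
from h import *
where()
p,W=cloud('wrist'); cv2.imwrite('pics/w1.png',p[:,:,::-1])
e=W[...,:2]-O; lx=e@X*1e3; ly=e@Y*1e3; Z=W[...,2]*1e3
m=(Z>58)&(Z<72)&(abs(ly)<45)&(lx>-110)
if m.sum(): print('carton top pts',m.sum(),'rear x',np.percentile(lx[m],[1,3]),'y',np.percentile(ly[m],[1,99]))
m=(Z>22)&(Z<33)
for lo,hi in((-60,-25),(25,60)):
    k=m&(ly>lo)&(ly<hi); 
    if k.sum(): print('rail y',np.percentile(ly[k],[3,50,97]),np.median(Z[k]))
E
```

```text
clock: 2.68
tool_pos: [0.4624, 0.14, 0.0977]
eef_rot: [0.613, 0.79, -0.003, -0.002]
contact_force: [0.3, 0.0, -0.1]
opening: 0.005
finger_force: 0.0
t 2.68 lane x -132.3 y -5.4 z 97.7 mm yaw err deg 0.1 F lane [ 0.   0.3 -0.1] open 0.00 tilt -1.000
carton top pts 1593 rear x [-80.94336259 -48.0663552 ] y [-19.59388604  10.29730014]
rail y [-42.48043807 -38.21396079 -34.79897583] 30.212393235445596
rail y [38.79953826 42.0461075  46.6181792 ] 30.291927621536264
```

View pics/w1.png

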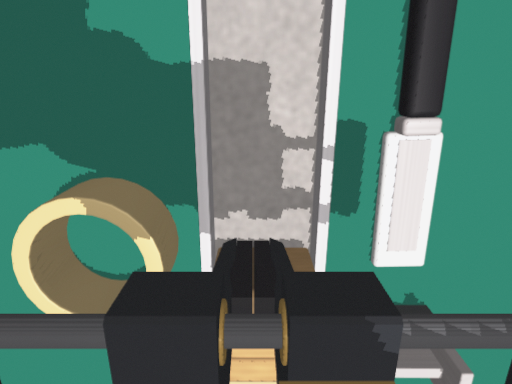

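The wrist view shows the shut fingertips at about (253,250), inside the lane between rails at columns 203 and 325 and slightly left of its centre line. The carton row's rear edge is just in front, at about (300,255).

```bash

python3 -m creep '[{"grip":-1,"tx":0.2,"ty":0.6,"tz":0,"spin":0},{"grip":-1,"tx":0,"ty":0,"tz":2,"spin":0},{"grip":-1,"tx":0,"ty":0,"tz":2,"spin":0},{"grip":-1,"tx":0,"ty":0,"tz":2,"spin":0},{"grip":-1,"tx":0,"ty":0,"tz":1.5,"spin":0},{"grip":-1,"tx":0,"ty":0,"tz":0,"spin":0},{"grip":-1,"tx":0,"ty":0,"tz":0,"spin":0}]'
python3 -c "from h import *;where()"
```

```text
clock: 3.32
tool_pos: [0.4706, 0.1444, 0.0265]
eef_rot: [0.613, 0.79, 0.001, 0.0]
contact_force: [-0.1, 0.5, 0.4]
opening: 0.006
finger_force: 0.0
t 3.32 lane x -134.6 y 3.7 z 26.5 mm yaw err deg 0.1 F lane [-0.5  0.1  0.4] open 0.01 tilt -1.000
```

```bash

python3 -m creep '[{"grip":-1,"tx":-0.8,"ty":-0.2,"tz":0.2,"spin":0},{"grip":-1,"tx":-0.8,"ty":0,"tz":0,"spin":0},{"grip":-1,"tx":-0.5,"ty":0,"tz":0,"spin":0},{"grip":-1,"tx":-0.3,"ty":0,"tz":0,"spin":0},{"grip":-1,"tx":-0.3,"ty":0,"tz":0,"spin":0},{"grip":-1,"tx":-0.3,"ty":0,"tz":0,"spin":0},{"grip":-1,"tx":-0.3,"ty":0,"tz":0,"spin":0},{"grip":-1,"tx":-0.3,"ty":0,"tz":0,"spin":0}]'
python3 -c "from h import *;where()"
python3 -m creep '[{"grip":-1,"tx":-0.4,"ty":0,"tz":0,"spin":0},{"grip":-1,"tx":-0.4,"ty":0,"tz":0,"spin":0},{"grip":-1,"tx":-0.4,"ty":0,"tz":0,"spin":0},{"grip":-1,"tx":-0.4,"ty":0,"tz":0,"spin":0},{"grip":-1,"tx":-0.4,"ty":0,"tz":0,"spin":0},{"grip":-1,"tx":-0.4,"ty":0,"tz":0,"spin":0}]'
python3 -c "from h import *;where()"
```

```text
clock: 3.98
tool_pos: [0.4765, 0.1106, 0.0239]
eef_rot: [0.612, 0.791, 0.001, -0.001]
contact_force: [-1.8, 6.6, 4.7]
opening: 0.002
finger_force: 3.1
t 3.98 lane x -100.4 y 1.0 z 23.9 mm yaw err deg 0.2 F lane [-6.9 -0.1  4.7] open 0.00 tilt -1.000
clock: 4.48
tool_pos: [0.4827, 0.0878, 0.0239]
eef_rot: [0.612, 0.791, 0.001, -0.001]
contact_force: [-0.6, 6.5, 3.5]
opening: 0.003
finger_force: 2.9
t 4.48 lane x -76.8 y 1.4 z 23.9 mm yaw err deg 0.3 F lane [-6.4  1.1  3.5] open 0.00 tilt -1.000
```

```bash
cat >> h.py <<'E'
def row(tag):
    p,W=cloud('top'); cv2.imwrite('pics/%s.png'%tag,cv2.resize(p[150:270,150:330],None,fx=4,fy=4,interpolation=cv2.INTER_CUBIC)[:,:,::-1])
    e=W[...,:2]-O; lx=e@X*1e3; ly=e@Y*1e3; Z=W[...,2]*1e3
    m=(Z>58)&(Z<74)&(abs(ly)<32)&(lx>-100)&(lx<198)
    print('row x',np.percentile(lx[m],[.5,99.5]),'z med',np.median(Z[m]),np.percentile(Z[m],[2,98]))
    m=(Z>58)&(Z<80)&(ly>42)&(ly<150)&(lx>-60)&(lx<10)
    if m.sum(): print('tab y',np.percentile(ly[m],[3,50,97]),'x',np.percentile(lx[m],[3,97]),m.sum())
E
python3 -c "from h import *;row('t1')"
python3 -m creep '[{"grip":-1,"tx":-0.4,"ty":0,"tz":0,"spin":0},{"grip":-1,"tx":-0.4,"ty":0,"tz":0,"spin":0},{"grip":-1,"tx":-0.4,"ty":0,"tz":0,"spin":0},{"grip":-1,"tx":-0.4,"ty":0,"tz":0,"spin":0},{"grip":-1,"tx":-0.4,"ty":0,"tz":0,"spin":0},{"grip":-1,"tx":-0.4,"ty":0,"tz":0,"spin":0},{"grip":-1,"tx":-0.4,"ty":0,"tz":0,"spin":0}]'
python3 -c "from h import *;where();row('t2')"
```

```text
row x [-42.61423337 139.7433591 ] z med 65.50300668947534 [59.20091846 72.06951327]
tab y [ 43.55269082 125.51641715 132.8922119 ] x [-37.39004013  -5.56727806] 54
clock: 5.12
tool_pos: [0.4896, 0.0604, 0.0239]
eef_rot: [0.612, 0.791, 0.001, -0.001]
contact_force: [-1.4, 5.5, 4.0]
opening: 0.001
finger_force: 3.0
t 5.12 lane x -48.5 y 1.3 z 23.9 mm yaw err deg 0.3 F lane [-5.7 -0.   4. ] open 0.00 tilt -1.000
row x [-13.00338531 167.48062426] z med 65.62101292060164 [59.28431948 71.49679723]
tab y [124.23368167 128.73018844 132.94454658] x [-16.43493453  -4.42053022] 12
```

View pics/t2.png

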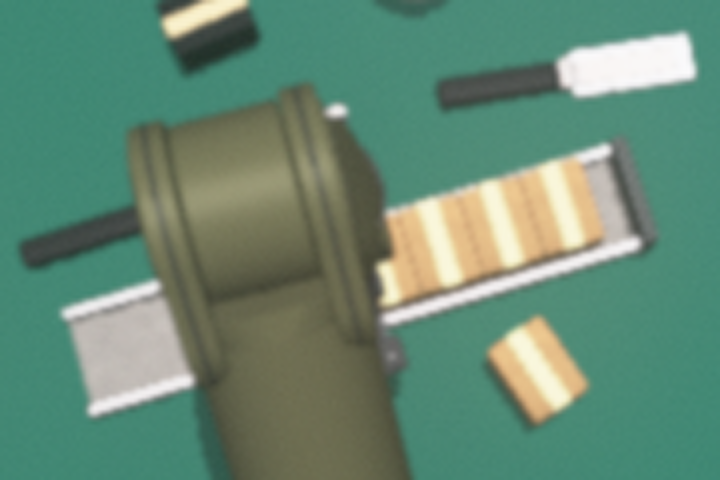

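The row is sliding as one train with no gaps. Its front is at about (600,215) in the crop and the stop at (635,195), which leaves about 31 mm.

```bash

python3 -m creep '[{"grip":-1,"tx":-0.4,"ty":0,"tz":0,"spin":0},{"grip":-1,"tx":-0.4,"ty":0,"tz":0,"spin":0},{"grip":-1,"tx":-0.4,"ty":0,"tz":0,"spin":0},{"grip":-1,"tx":-0.4,"ty":0,"tz":0,"spin":0},{"grip":-1,"tx":-0.4,"ty":0,"tz":0,"spin":0},{"grip":-1,"tx":-0.4,"ty":0,"tz":0,"spin":0}]'
python3 -c "from h import *;where()"
python3 -m creep '[{"grip":-1,"tx":-0.2,"ty":0,"tz":0,"spin":0},{"grip":-1,"tx":-0.2,"ty":0,"tz":0,"spin":0}]'
python3 -c "from h import *;where()"
```

```text
clock: 5.67
tool_pos: [0.4955, 0.037, 0.0239]
eef_rot: [0.612, 0.791, 0.001, -0.001]
contact_force: [-2.1, 5.6, 4.7]
opening: 0.006
finger_force: 3.1
t 5.67 lane x -24.4 y 1.3 z 23.9 mm yaw err deg 0.3 F lane [-6.  -0.7  4.7] open 0.01 tilt -1.000
clock: 5.83
tool_pos: [0.4965, 0.033, 0.0239]
eef_rot: [0.612, 0.791, 0.001, -0.001]
contact_force: [-2.4, 6.5, 5.0]
opening: 0.005
finger_force: 3.2
t 5.83 lane x -20.2 y 1.3 z 23.9 mm yaw err deg 0.2 F lane [-6.9 -0.7  5. ] open 0.01 tilt -1.000
```

```bash

python3 -m creep '[{"grip":-1,"tx":-0.1,"ty":0,"tz":0,"spin":0},{"grip":-1,"tx":-0.1,"ty":0,"tz":0,"spin":0}]'
python3 -c "from h import *;where()"
python3 -m creep '[{"grip":-1,"tx":-0.1,"ty":0,"tz":0,"spin":0},{"grip":-1,"tx":-0.1,"ty":0,"tz":0,"spin":0}]'
python3 -c "from h import *;where();row('t3')"
```

```text
clock: 6.0
tool_pos: [0.497, 0.0312, 0.0239]
eef_rot: [0.612, 0.791, 0.001, -0.001]
contact_force: [-1.2, 5.3, 5.1]
opening: 0.006
finger_force: 3.2
t 6.00 lane x -18.4 y 1.2 z 23.9 mm yaw err deg 0.2 F lane [-5.5  0.2  5.1] open 0.01 tilt -1.000
clock: 6.17
tool_pos: [0.4972, 0.0303, 0.0239]
eef_rot: [0.612, 0.791, 0.001, -0.001]
contact_force: [-2.4, 9.9, 6.5]
opening: 0.004
finger_force: 5.3
t 6.17 lane x -17.5 y 1.2 z 23.9 mm yaw err deg 0.3 F lane [-10.2   0.1   6.5] open 0.00 tilt -1.000
row x [ 21.60183245 197.55497473] z med 65.57456309686029 [59.55031508 72.05218821]
```

```bash

python3 -m creep '[{"grip":-1,"tx":-0.1,"ty":0,"tz":0,"spin":0},{"grip":-1,"tx":-0.1,"ty":0,"tz":0,"spin":0},{"grip":-1,"tx":0,"ty":0,"tz":0,"spin":0},{"grip":-1,"tx":0,"ty":0,"tz":0,"spin":0}]'
python3 -c "from h import *;where();row('t4')"
```

```text
clock: 6.55
tool_pos: [0.4971, 0.0304, 0.0239]
eef_rot: [0.611, 0.792, 0.002, -0.002]
contact_force: [-2.9, 11.9, 6.2]
opening: 0.004
finger_force: 6.3
t 6.55 lane x -17.5 y 1.2 z 23.9 mm yaw err deg 0.4 F lane [-12.2   0.1   6.2] open 0.00 tilt -1.000
row x [ 23.56223023 197.5065074 ] z med 65.51865698991502 [59.15846258 72.23914692]
```

View pics/t4.png

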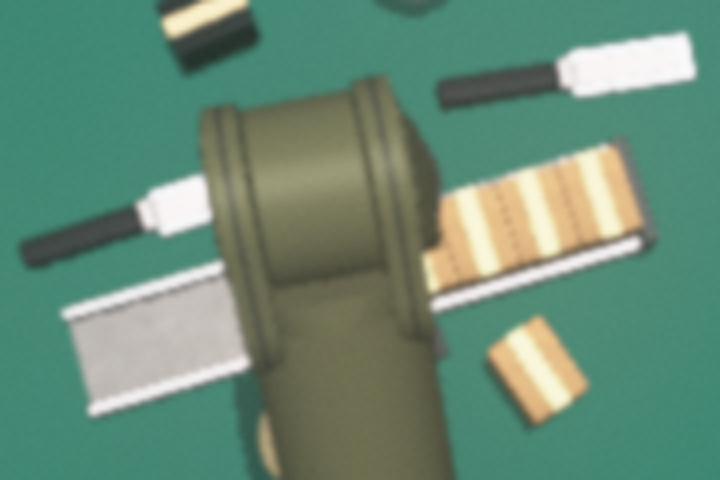

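The first carton is flush with the stop at about (635,190), and the push has stalled at 12 N, so the row is home. Next I back off, lift and go round to the gate tab.

```bash

python3 -m creep '[{"grip":-1,"tx":0.3,"ty":0,"tz":0,"spin":0},{"grip":-1,"tx":0.7,"ty":0,"tz":0,"spin":0},{"grip":-1,"tx":1.0,"ty":0,"tz":0,"spin":0},{"grip":-1,"tx":1,"ty":0,"tz":0,"spin":0},{"grip":-1,"tx":0,"ty":0,"tz":-2.5,"spin":0},{"grip":-1,"tx":0,"ty":0,"tz":-3.5,"spin":0},{"grip":-1,"tx":0,"ty":0,"tz":-3.5,"spin":0},{"grip":-1,"tx":0,"ty":0,"tz":-2,"spin":0}]'
python3 -c "from h import *;where()"
python3 -m creep '[{"grip":-1,"tx":0,"ty":3,"tz":0,"spin":0},{"grip":-1,"tx":0,"ty":3,"tz":0,"spin":0},{"grip":-1,"tx":0,"ty":3,"tz":0,"spin":0},{"grip":-1,"tx":-0.5,"ty":3,"tz":0,"spin":0},{"grip":-1,"tx":-1,"ty":3,"tz":0,"spin":0},{"grip":-1,"tx":-1,"ty":2.3,"tz":0,"spin":0},{"grip":-1,"tx":0,"ty":0,"tz":0,"spin":0}]'
python3 -c "from h import *;where();row('t5')"
```

```text
clock: 7.27
tool_pos: [0.4912, 0.055, 0.1414]
eef_rot: [0.613, 0.79, 0.001, 0.001]
contact_force: [-0.0, 0.2, -0.5]
opening: 0.01
finger_force: 0.0
t 7.27 lane x -42.9 y 1.5 z 141.4 mm yaw err deg 0.1 F lane [-0.2  0.  -0.5] open 0.01 tilt -1.000
clock: 7.85
tool_pos: [0.6691, 0.0725, 0.1384]
eef_rot: [0.614, 0.79, 0.001, 0.002]
contact_force: [0.6, 0.1, 1.2]
opening: 0.007
finger_force: 0.0
t 7.85 lane x -15.8 y 178.2 z 138.4 mm yaw err deg 0.0 F lane [0.  0.6 1.2] open 0.01 tilt -1.000
row x [ 16.28675341 196.71539393] z med 65.65409557483457 [59.32270204 71.91228329]
```

```bash

python3 -m creep '[{"grip":-1,"tx":0.6,"ty":-0.3,"tz":2,"spin":0},{"grip":-1,"tx":0,"ty":0,"tz":2,"spin":0},{"grip":-1,"tx":0,"ty":0,"tz":2,"spin":0},{"grip":-1,"tx":0,"ty":0,"tz":2,"spin":0},{"grip":-1,"tx":0,"ty":0,"tz":1.5,"spin":0},{"grip":-1,"tx":0,"ty":0,"tz":0.6,"spin":0},{"grip":-1,"tx":0,"ty":0,"tz":0,"spin":0},{"grip":-1,"tx":0,"ty":0,"tz":0,"spin":0}]'
python3 - <<'E'
from h import *
where()
p,d=optics.snapshot('wrist'); cv2.imwrite('pics/w2.png',p[:,:,::-1])
p,W=cloud('scene'); cv2.imwrite('pics/s2.png',cv2.resize(p[130:270,150:350],None,fx=4,fy=4)[:,:,::-1])
E
```

```text
clock: 8.57
tool_pos: [0.66, 0.0785, 0.0381]
eef_rot: [0.613, 0.79, 0.0, -0.0]
contact_force: [0.3, -0.1, 0.9]
opening: 0.005
finger_force: 0.0
t 8.57 lane x -24.0 y 170.9 z 38.1 mm yaw err deg 0.1 F lane [0.2 0.3 0.9] open 0.00 tilt -1.000
```

View pics/s2.png

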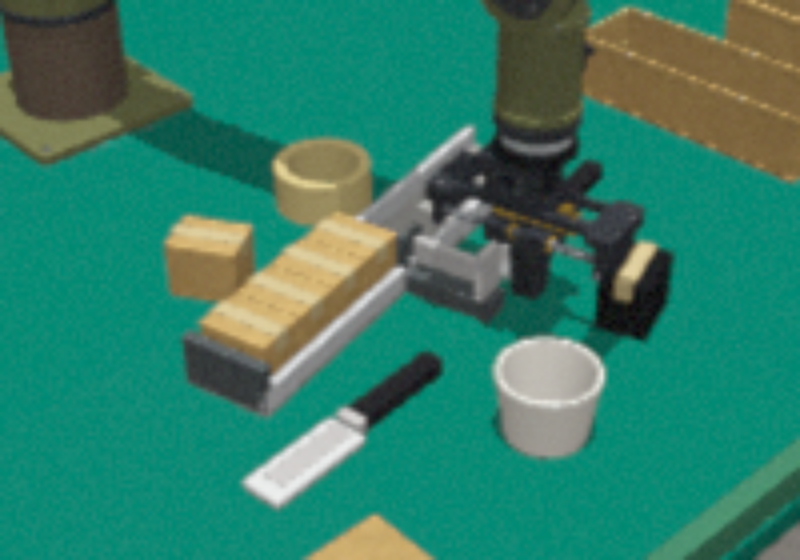

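The row stands home at the stop, at about (250,350). The shut fingers at (530,265) are just outside the tab at (490,275), so the gate can now be pushed across.

```bash

python3 -m creep '[{"grip":-1,"tx":-0.1,"ty":-0.5,"tz":0,"spin":0},{"grip":-1,"tx":0,"ty":-0.5,"tz":0,"spin":0},{"grip":-1,"tx":0,"ty":-0.5,"tz":0,"spin":0},{"grip":-1,"tx":0,"ty":-0.5,"tz":0,"spin":0},{"grip":-1,"tx":0,"ty":-0.5,"tz":0,"spin":0},{"grip":-1,"tx":0,"ty":-0.5,"tz":0,"spin":0},{"grip":-1,"tx":0,"ty":-0.5,"tz":0,"spin":0},{"grip":-1,"tx":0,"ty":-0.5,"tz":0,"spin":0}]'
python3 -c "from h import *;where()"
python3 -m creep '[{"grip":-1,"tx":0,"ty":-0.5,"tz":0,"spin":0},{"grip":-1,"tx":0,"ty":-0.5,"tz":0,"spin":0},{"grip":-1,"tx":0,"ty":-0.5,"tz":0,"spin":0},{"grip":-1,"tx":0,"ty":-0.5,"tz":0,"spin":0},{"grip":-1,"tx":0,"ty":-0.5,"tz":0,"spin":0},{"grip":-1,"tx":0,"ty":-0.5,"tz":0,"spin":0},{"grip":-1,"tx":0,"ty":-0.5,"tz":0,"spin":0}]'
python3 -c "from h import *;where()"
```

```text
clock: 9.33
tool_pos: [0.6218, 0.0672, 0.0381]
eef_rot: [0.613, 0.79, 0.001, 0.0]
contact_force: [2.5, -0.5, 0.7]
opening: 0.006
finger_force: 1.0
t 9.33 lane x -22.5 y 131.1 z 38.1 mm yaw err deg 0.1 F lane [1.1 2.3 0.7] open 0.01 tilt -1.000
clock: 9.92
tool_pos: [0.5872, 0.0585, 0.0377]
eef_rot: [0.613, 0.79, 0.0, -0.0]
contact_force: [1.1, -0.0, 1.2]
opening: 0.002
finger_force: 1.0
t 9.92 lane x -22.5 y 95.5 z 37.7 mm yaw err deg 0.1 F lane [0.3 1.1 1.2] open 0.00 tilt -1.000
```

```bash

python3 -m creep '[{"grip":-1,"tx":0,"ty":-0.5,"tz":0,"spin":0},{"grip":-1,"tx":0,"ty":-0.5,"tz":0,"spin":0},{"grip":-1,"tx":0,"ty":-0.4,"tz":0,"spin":0},{"grip":-1,"tx":0,"ty":-0.3,"tz":0,"spin":0}]'
python3 -c "from h import *;where()"
python3 -m creep '[{"grip":-1,"tx":0,"ty":-0.2,"tz":0,"spin":0},{"grip":-1,"tx":0,"ty":-0.2,"tz":0,"spin":0},{"grip":-1,"tx":0,"ty":-0.2,"tz":0,"spin":0}]'
python3 -c "from h import *;where()"
```

```text
clock: 10.25
tool_pos: [0.5705, 0.0543, 0.0377]
eef_rot: [0.613, 0.79, -0.0, -0.0]
contact_force: [2.2, -0.5, 2.2]
opening: 0.006
finger_force: 0.9
t 10.25 lane x -22.5 y 78.2 z 37.7 mm yaw err deg 0.1 F lane [1.  2.  2.2] open 0.01 tilt -1.000
clock: 10.5
tool_pos: [0.5657, 0.053, 0.0377]
eef_rot: [0.613, 0.79, 0.0, 0.0]
contact_force: [6.7, 1.9, 0.9]
opening: 0.001
finger_force: 3.0
t 10.50 lane x -22.5 y 73.3 z 37.7 mm yaw err deg 0.1 F lane [-0.2  7.   0.9] open 0.00 tilt -1.000
```

```bash

python3 -m creep '[{"grip":-1,"tx":0,"ty":-0.2,"tz":0,"spin":0},{"grip":-1,"tx":0,"ty":-0.1,"tz":0,"spin":0},{"grip":-1,"tx":0,"ty":0,"tz":0,"spin":0},{"grip":-1,"tx":0,"ty":0,"tz":0,"spin":0}]'
python3 -c "from h import *;where()"
python3 -m creep '[{"grip":-1,"tx":0,"ty":0.5,"tz":0,"spin":0},{"grip":-1,"tx":0,"ty":1.5,"tz":0,"spin":0},{"grip":-1,"tx":0,"ty":2.5,"tz":0,"spin":0},{"grip":-1,"tx":0,"ty":1.5,"tz":-2,"spin":0},{"grip":-1,"tx":0,"ty":0,"tz":-4,"spin":0},{"grip":-1,"tx":0,"ty":0,"tz":-4,"spin":0},{"grip":-1,"tx":0,"ty":0,"tz":-4,"spin":0},{"grip":-1,"tx":0,"ty":0,"tz":0,"spin":0}]'
python3 - <<'E'
from h import *
where();row('t6')
p,W=cloud('scene'); cv2.imwrite('pics/s3.png',cv2.resize(p[130:270,150:350],None,fx=4,fy=4)[:,:,::-1])
e=W[...,:2]-O; lx=e@X*1e3; ly=e@Y*1e3; Z=W[...,2]*1e3
m=(Z>62)&(Z<80)&(ly>42)&(ly<160)&(abs(lx+22)<22)
print('tab y',np.percentile(ly[m],[5,50,95]),m.sum())
m=(Z>60)&(Z<70)&(abs(ly)<34)&(lx>-60)&(lx<205)
print('row x',np.percentile(lx[m],[1,99]),m.sum())
E
```

```text
clock: 10.83
tool_pos: [0.5659, 0.0531, 0.0379]
eef_rot: [0.613, 0.79, 0.003, 0.002]
contact_force: [5.7, 1.2, -3.5]
opening: 0.004
finger_force: 3.4
t 10.83 lane x -22.6 y 73.5 z 37.9 mm yaw err deg 0.1 F lane [ 0.3  5.8 -3.5] open 0.00 tilt -1.000
clock: 11.5
tool_pos: [0.6242, 0.0674, 0.1849]
eef_rot: [0.613, 0.79, 0.004, 0.004]
contact_force: [1.0, -0.2, -0.3]
opening: 0.004
finger_force: 0.0
t 11.50 lane x -22.0 y 133.5 z 184.9 mm yaw err deg 0.1 F lane [ 0.4  1.  -0.3] open 0.00 tilt -1.000
row x [ 21.51175662 197.04599929] z med 65.5145390147008 [59.29658416 71.46063075]
tab y [48.3251102  54.81575099 58.31415173] 31
row x [ -2.06457176 201.52281773] 606
```

View pics/s3.png

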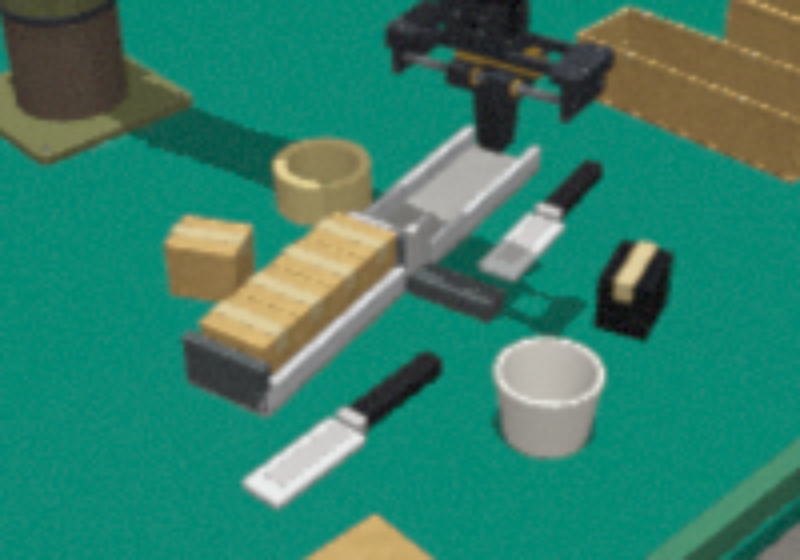

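The gate is fully across behind the row, with the tab at about (415,235). The four cartons are home against the stop, the other things have not moved, and the gripper is clear.

```bash
python3 -c "
from plant import workorder
print(workorder.finish_job())"
```

```text
the job is handed in; nothing more can be done
None
```

I pushed the four cartons home against the stop as one train, pushed the gate to its end stop behind them, and handed the job in at about 11.6 s; the hand-in returned no verdict.

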